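# Pack up the cribbage box

## Robot

A 7-joint arm with a two-finger parallel gripper is mounted at the origin on the work surface. World frame = base frame: x ahead of the robot, y to its left, z up, the work surface at z = 0. Lengths are in m, angles in rad, forces in N, time in s.
With the tool pointing down it reaches from about 0.425 to 0.825 m from the base axis. Payload 3.6 kg.
Tool frame: the origin (TCP) lies midway between the tips of the shut fingers; the grasp point (between the pads) lies 19 mm behind it; z points along the fingers, x is the direction in which the jaws open and shut, and the axes are right-handed (so a half turn about z gives the same grasp; the last joint's range is limited). The gripper opens to 93 mm and grips with 3 to 60 N. Pads are 15 mm wide; open, the fingers measure 128 mm over their backs; the gripper's body (75 mm by 188 mm) begins 65 mm behind the grasp point.
Start: joints at [-1.369, 0.615, -0.013, 1.423, 0.008, 1.103, -0.04], TCP at [0.147, 0.633, 0.219] pointing down, gripper open.
Joint ranges: [-3.12, 3.12], [-0.3, 2.06], [-1.34, 1.32], [0.26, 2.42], [-1.36, 4.5], [0.01, 1.98], [-2.84, 2.84]. Speed limits (rad/s): [2.79, 2.79, 3.14, 3.14, 3.14, 3.14, 3.14].

## Interface

Orientations are given as a 3x3 rotation matrix whose columns are the frame's x, y, z axes.
In Python, from bench import r gives the robot as it stands. The module is installed in compiled form; this text tells all that it offers.
- The arm moves only by the shell command python3 -m pendant 'ROWS' [FORCE]. ROWS is JSON, a list of rows, each a list of 7 numbers: the turn, a rotation vector about the tool's x, y, z in degrees, then the shift along the tool's x, y, z in mm, then the gripper's target within -1 to 1 (fully open at 1, half-way at 0, shut at -1). A call has 1 to 12 rows; each row shifts and turns the commanded pose from where the row before left it, along the tool's axes as they then stand; what a row does not reach is not made up. A row lasts 1/8 s, in which the tool goes at most 62.5 mm and 10.7 degrees, less where a joint would pass 70% of its speed; a pose out of reach is approached as far as the arm can. A call with a gripper value outside its range is refused whole. The fingers move at their own pace and stop on an object; FORCE is the grip in N (left out, the last holds). Time passes only in rows, so rows that do not move let the fingers close. It gives the time, the measured TCP pose, the force and the opening at its end, in the units of the state.
- r.sense(): the state, without advancing time (a new reading comes with each control period).
- r.grab_frame(name): name is "scene" or "top" or "wrist"; returns the picture (400x640x3 uint8, red, green, blue); there is no depth.
- r.calibration(name): a dict with "fx", "fy", "cx", "cy" (pixels), "rvec" (rotation vector, rad) and "tvec" (3), from world to camera coordinates, as OpenCV has them; the wrist camera has in their place "tool_from_camera" (4x4, takes a point from camera to tool coordinates, whose origin is the TCP and whose axes are the tool frame's). Camera axes: x right, y down, z forward; pixel columns grow to the right and rows downward; lengths in m; the calibration is good to about 2 mm. A picture is of the moment at which its call begins: read the wrist's pose just before it. calibration takes no time and is no camera call.
- r.hand_in(): hands the job in, once; it reports no verdict.
Trained networks look in the newest picture that a camera, given by its name, has taken for a name from the list of things; names that differ only in an ending like _2 or _b are one class to them, and where a whole thing is asked for, a point or a joint stands for the part that bears it (a point fixed in the world has none). Each returns a list of dicts, best first, with "confidence" (0 to 1); they miss things now and then, are a little off and sometimes report something else, mostly with a low value. They report only what shows in the picture. A call takes as long as a camera call. They do not tell look-alikes from the thing itself.
- r.find_in(query, camera): "rect" ([left, top, right, bottom] in pixels, round what is visible of it).
- r.cut_out(query, camera): "region" (400x640 bool, what is visible of it) and "rect" ([left, top, right, bottom] in pixels, round what is visible of it).
The state is a dict: "time_s": time; "joint_positions": joint angles; "qd": joint speeds; "tau": joint torques, N m; "eef_pos": TCP position; "ee_rot": TCP orientation; "wrist_force": force on the tool from outside, world axes, zero at the start; "wrist_torque": the same for the moment, N m; "gripper_width": opening from 0.0 (shut) to 1.0 (fully open).
Only numpy, scipy, OpenCV 4.12 (cv2) and the standard library are available. Lean on these libraries where they do the work, as an engineer would, in place of code of your own. Each camera call takes 0.05 s, during which the arm holds its last target. There are 200 camera calls.

## Task

Pack the game away in the cribbage box: lay the tile rack and the steel peg tin side by side on the floor of its open drawer and push the drawer fully home, and close the card well on top with the cribbage board, laid flat and squarely over the rim with its edges flush. Lower things in rather than dropping them, and leave everything else on the shelf where it stands.

Things in the scene. Friction and masses are not known exactly. Their poses are not given: they have to be found in the camera images.
- cribbox: Fixed dark wooden cribbage box, 175 deep (x) x 240 wide (y) x 72 high. Origin: centre of its underside; z up; its drawer opens to its own -x (front face at x = -87.5 mm), the opening clear from 13 to 64 mm above the table. On its flat top stands a card well, a rim 64 (x) x 200 (y) x 12 mm high (top 84 mm above the table), centred 30 mm to +x of the origin.
- well_top (a point): Centre of the card well's rim, at the height of the rim's top (84 mm); axes as the box. The well is 64 mm along x and 200 mm along y, walls 8 mm; cards lie inside, below the rim.
- drawer (a joint): How far the drawer stands open, m: 0 fully home, grows as it comes out towards the box's -x; 0.145 at the stop. It starts 0.115 to 0.135 open and slides easily (about 2 N).
- drawer_floor (a point): Centre of the drawer's inner floor, on its surface (13 mm above the table), moving with the drawer; axes as the box. Inside: 150 mm (x, +-75) by 200 mm (y, +-100). Side and back walls 6 mm thick, 32 mm above the floor; front panel 12 mm thick, 49 mm above the floor. Only the front (-x) part, as long as the drawer is open, is uncovered; the rest is under the box top.
- drawer_front (a point): Centre of the outer face of the drawer front panel, 35 mm above the table, moving with the drawer; axes as the box. The panel is 238 mm wide, 8 to 62 mm above the table, with a finger notch 52 mm wide in the middle of its top edge, down to 46 mm above the table. No handle; pushed from its -x side.
- rack: Grey plastic tile rack, 175 (x) x 30 (y) x 36 mm (z), two slots along it; three ribs along x, 28, 32 and 36 mm high from its -y side to its +y side; the outer faces are flat and upright. Origin: centre of its underside, z up.
- tin: Plain steel peg tin, a closed box 64 (x) x 36 (y) x 34 mm (z) with rounded edges. Origin: centre of its underside, z up.
- board: Light wooden cribbage board, flat slab 200 (x) x 64 (y) x 16 mm (z) with rows of small holes. It is the loose lid of the card well. Origin: centre of its underside, z up.
- bell: Bystander: stainless steel desk bell, dome 64 mm across, 53 mm high with its lever. Origin: centre of its underside.
- die: Bystander: large glass die, 38 mm cube. Origin: centre of its underside.
- coaster: Bystander: white coaster, disc 96 mm across, 5 mm thick, the mug stands on it. Origin: centre of its underside.
- mug: Bystander: white mug, 76 mm across, 88 mm high, handle on its +y side. Origin: centre of its underside.
- pegstand: Bystander: wooden stand 36 (x) x 120 (y) x 22 mm with four metal pegs upright in it, 72 mm high in all. Origin: centre of its underside.
- jar: Bystander: glass jar 70 mm across, 100 mm high. Origin: centre of its underside.
Things that resemble listed ones, but are neither listed nor needed, are in the scene too. Leave any blue or orange look-alike of the tin alone. What is shaped like the board but orange is not meant.

How it is judged:
By the outcome, as a careful person would: the job done as asked, in the order asked, and still so for the second after the job is handed in, with the robot touching nothing.
It also fails if it takes over 72 s, if anything falls off the work surface, if the arm or the gripper's body presses on something with over 40 N, if the wrist force passes 120 N, or if a joint passes its speed limit or range.

## Working session

There is one attempt and no reset: what is moved stays moved. The work goes in short steps, Python scripts to look and compute and a shell command to move; the robot and the scene stay as the last step left them, time stands still between calls to the robot, and variables do not carry over. Pictures are saved under pics/ and viewed, about 8 in all and at most 12, crops included, and the job is handed in when it is done.

```bash
mkdir -p pics
cat > h.py <<'E'
import numpy as np, cv2
from bench import r
def cal(n):
    c=r.calibration(n); K=np.array([[c['fx'],0,c['cx']],[0,c['fy'],c['cy']],[0,0,1.]])
    if 'rvec' in c:
        R=cv2.Rodrigues(np.array(c['rvec'],float))[0]; t=np.array(c['tvec'],float).ravel()
    else:
        s=r.sense(); T=np.eye(4); T[:3,:3]=s['ee_rot']; T[:3,3]=s['eef_pos']
        T=np.linalg.inv(T@np.array(c['tool_from_camera'])); R=T[:3,:3]; t=T[:3,3]
    return K,R,t
def back(c,px,z):
    K,R,t=c; px=np.atleast_2d(np.array(px,float)); d=(np.linalg.inv(K)@np.c_[px,np.ones(len(px))].T).T@R; o=-R.T@t
    return o+d*((z-o[2])/d[:,2])[:,None]
def proj(c,P):
    K,R,t=c; q=(np.atleast_2d(P)@R.T+t)@K.T; return q[:,:2]/q[:,2:]
def save(n,im,s=1): cv2.imwrite('pics/'+n,cv2.resize(im,None,fx=s,fy=s)[:,:,::-1])
E
python3 - <<'E'
from h import *
s=r.sense(); print(s['time_s'],s['eef_pos'],np.round(s['ee_rot'],3).tolist(),s['gripper_width'])
for n in('top','scene'):
    im=r.grab_frame(n); save(n+'0.png',im,1.25)
    c=cal(n); print(n,-c[1].T@c[2])
    for q,z in(('rack',.03),('tin',.034),('board',.016),('cribbox',.072),('drawer_front',.06),('bell',.03),('die',.038),('mug',.088),('pegstand',.022),('jar',.1)):
        for d in r.cut_out(q,n)[:4]:
            if d['confidence']<.2: continue
            ct=cv2.findContours(d['region'].astype(np.uint8),0,2)[0]; ct=max(ct,key=cv2.contourArea).reshape(-1,2)
            P=back(c,ct,z)[:,:2]; m=cv2.minAreaRect((P*1000).astype(np.float32))
            print(q,round(d['confidence'],2),np.round(d['rect']),np.round(m[0]),np.round(m[1]),round(m[2],1))
E
```

```text
0.0 [0.14658942 0.63245394 0.21752724] [[0.226, 0.974, -0.001], [0.974, -0.226, -0.002], [-0.002, 0.0, -1.0]] 1.0015125574600767
top [ 0.35459987 -0.00467926  1.43730126]
rack 0.59 [413. 187. 433. 238.] [ 485. -382.] [ 37. 177.] 78.4
tin 0.73 [334. 199. 359. 207.] [ 520. -121.] [40. 65.] 6.0
tin 0.56 [350. 224. 358. 238.] [ 429. -143.] [63. 37.] 2.9
tin 0.54 [326. 244. 341. 262.] [348. -65.] [37. 66.] 69.9
tin 0.22 [167. 184. 194. 205.] [556. 462.] [98. 68.] 62.4
board 0.88 [432. 242. 472. 306.] [ 275. -476.] [201.  69.] 18.7
board 0.82 [370. 192. 394. 248.] [ 466. -252.] [197.  66.] 1.9
cribbox 0.91 [198. 151. 312. 251.] [532. 189.] [317. 243.] 60.7
cribbox 0.44 [415. 170. 439. 187.] [ 599. -390.] [58. 60.] 87.1
drawer_front 0.63 [248. 178. 311. 254.] [489. 113.] [139. 233.] 61.4
drawer_front 0.52 [372. 187. 397. 251.] [ 462. -246.] [199.  71.] 2.2
bell 0.5 [414. 173. 437. 189.] [ 608. -400.] [59. 62.] 43.2
bell 0.37 [168. 184. 198. 208.] [556. 463.] [103.  74.] 62.5
die 0.48 [338. 175. 353. 186.] [ 598. -116.] [40. 41.] 24.8
mug 0.57 [324. 138. 345. 169.] [690. -73.] [ 72. 106.] 76
[... 417 characters left out ...]
91 [216. 217. 270. 276.] [ 473. -257.] [206.  67.] 1.0
board 0.89 [122. 214. 180. 260.] [ 281. -481.] [209.  66.] 18.1
cribbox 0.56 [317. 146. 431. 225.] [553. 178.] [313. 282.] 60.5
drawer_front 0.64 [322. 156. 372. 227.] [506. 105.] [140. 263.] 60.7
drawer_front 0.4 [296. 246. 315. 265.] [ 620. -128.] [43. 48.] 26.3
drawer_front 0.25 [196. 250. 221. 300.] [ 509. -388.] [ 29. 171.] 78.2
bell 0.61 [212. 297. 232. 325.] [ 624. -410.] [62. 60.] 34.5
die 0.63 [296. 245. 313. 263.] [ 612. -123.] [44. 48.] 24.4
pegstand 0.75 [276. 226. 305. 246.] [ 530. -126.] [49. 72.] 8.2
pegstand 0.6 [268. 300. 304. 333.] [ 733. -266.] [ 42. 118.] 4.0
jar 0.76 [425. 132. 448. 168.] [578. 419.] [ 68. 138.] 32.3
```

View pics/top0.png

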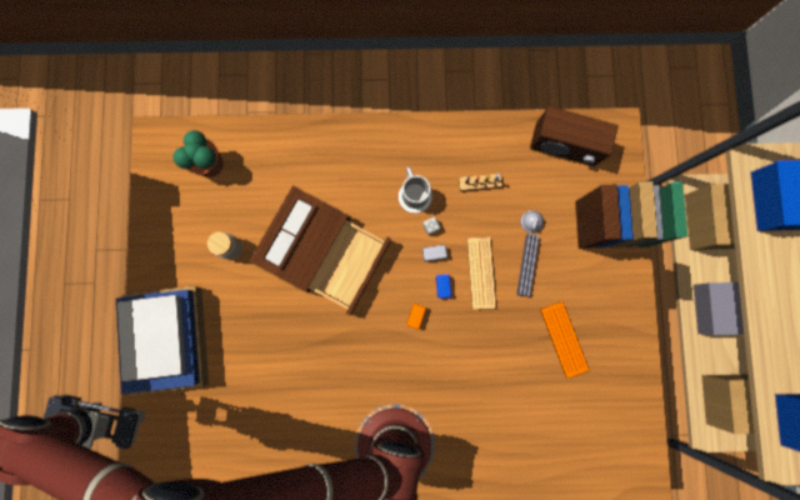

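View pics/scene0.png

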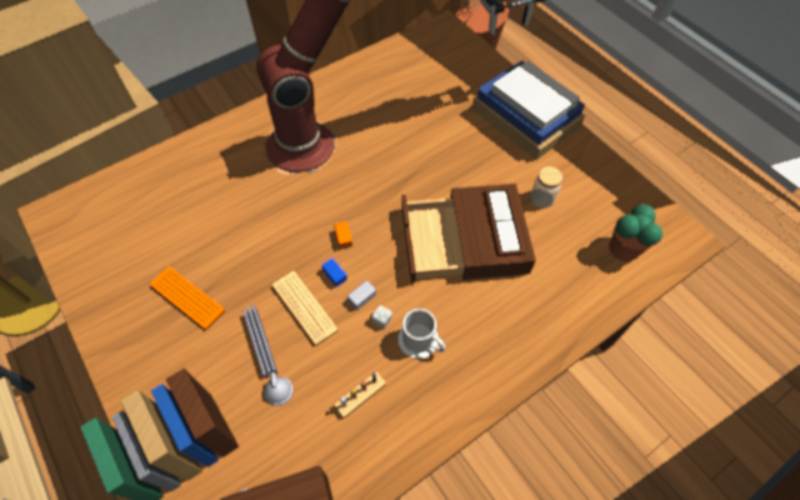

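The top picture (1.25x) shows the steel tin at (435,254), the light board at (482,272) and the rack at (528,265) with the bell touching its far end. The box is at (310,245) with its drawer open to the lower right. The orange and blue look-alikes are separate. Box x axis is about 61° in world. I'll go over the box first for a close look.

```bash
python3 -m pendant '[[0,0,0,-30.4,47.1,-11,1],[0,0,0,-30.4,47.1,-11,1],[0,0,0,-30.4,47.1,-11,1],[0,0,0,-30.4,47.1,-11,1],[0,0,0,-30.4,47.1,-11,1],[0,0,0,-30.4,47.1,-11,1],[0,0,0,-30.4,47.1,-11,1],[0,0,0,-53.8,26.2,0,1],[0,0,0,-53.8,26.2,0,1],[0,0,0,-53.8,26.2,0,1],[0,0,0,0,0,0,1]]'
python3 - <<'E'
from h import *
c=cal('wrist'); im=r.grab_frame('wrist'); save('w1.png',im); print(-c[1].T@c[2], r.sense()['joint_positions'], c[1][2], proj(c,[.5,.1,0]))
E
```

```text
time_s: 2.48
eef_pos: [0.4616, 0.1703, 0.2962]
ee_rot: [[0.237, 0.972, 0.002], [0.972, -0.237, -0.003], [-0.002, 0.002, -1.0]]
wrist_force: [0.7, 0.7, 0.6]
gripper_width: 1.004
[0.38098663 0.18996075 0.46158044] [-0.478527    0.29404326  0.09747265  1.74589486 -0.03120311  1.10246085
  0.96616589] [ 0.28608258 -0.07160436 -0.95552581] [[276.52442452 199.1035822 ]]
```

View pics/w1.png

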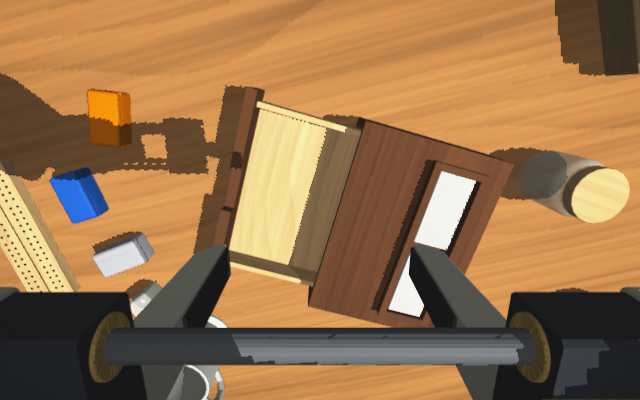

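The wrist view shows the box well: top corners at about (363,119) and (513,161), the front-right corner near (315,290), and the drawer panel's top edge at (245-264, 87). I'll fit the pose and overlay it.

```bash
cat > fit.py <<'E'
from h import *
from scipy.optimize import least_squares
im=cv2.imread('pics/w1.png')[:,:,::-1]; c=cal('wrist')
L=np.array([[-87.5,120,72],[87.5,120,72],[-87.5,-120,72]])/1e3
px=np.array([[363,119],[513,161],[314,284]],float)
def W(p,l): 
    a=p[2]; R=np.array([[np.cos(a),-np.sin(a),0],[np.sin(a),np.cos(a),0],[0,0,1]]); return np.atleast_2d(l)@R.T+[p[0],p[1],0]
s=least_squares(lambda p:(proj(c,W(p,L))-px).ravel(),[.56,.25,1.06]); p=s.x
print(p,np.degrees(p[2]),s.fun)
# drawer: panel top inner/outer corner estimates at z .062
for q in([264,90],[246,86]):
    v=back(c,[q],.062)[0]-[p[0],p[1],0]; print(q,v[0]*np.cos(p[2])+v[1]*np.sin(p[2]),-v[0]*np.sin(p[2])+v[1]*np.cos(p[2]))
o=.125
def box(x0,x1,y0,y1,z): return np.array([[x0,y0,z],[x1,y0,z],[x1,y1,z],[x0,y1,z]])/1e3
S=2.6;x0,y0=200,70
v=cv2.resize(im[y0:345,x0:520],None,fx=2.4,fy=2.4).copy()[:,:,::-1].copy()
for b,col in((box(-87.5,87.5,-120,120,72),(0,255,0)),(box(-2,62,-100,100,84),(0,255,255)),(box(-87.5-o*1e3,-75.5-o*1e3,-119,119,62),(255,0,0)),(box(-75-o*1e3,75-o*1e3,-100,100,13),(255,0,255))):
    q=(proj(c,W(p,b))-[x0,y0]+.5)*2.4
    cv2.polylines(v,[q.astype(int)],True,col,1)
cv2.imwrite('pics/w1f.png',v)
E
python3 fit.py
```

```text
[0.55639296 0.25470973 1.0505822 ] 60.193925967448585 [ 3.82936446 -7.54075278  3.30185184 -3.52392557 -8.25869625 16.03527319]
[264, 90] -0.19956051530994282 0.10985107302256314
[246, 86] -0.21907594810258418 0.10836252017300443
```

View pics/w1f.png

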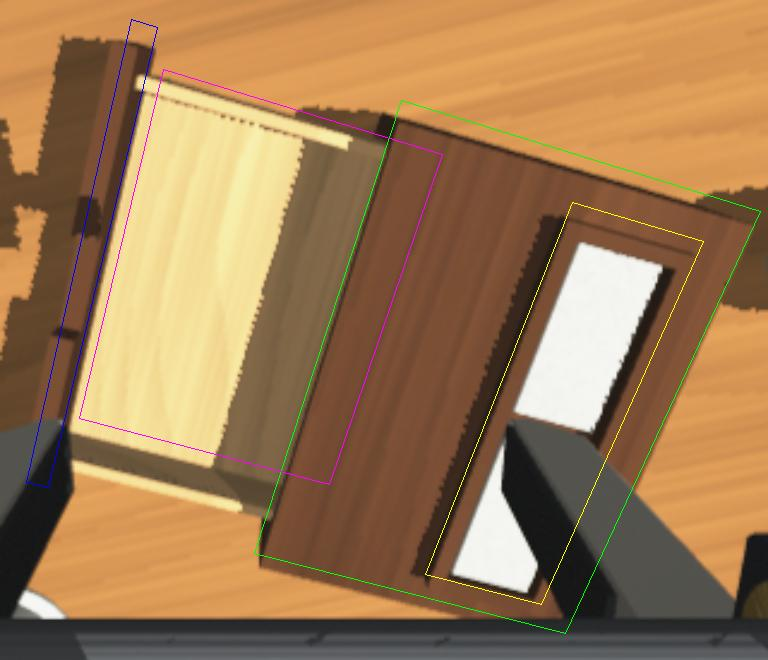

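The third corner was off: the front-right top corner is really at about (309,305). Well corners are at (435,161), (490,175) and (374,311), and the panel's far end at (264,89). Refitting.

```bash
python3 - <<'E'
t=open('fit.py').read()
a=t.index('L=np'); b=t.index('def W')
t=t[:a]+"""L=np.array([[-87.5,120,72],[87.5,120,72],[-87.5,-120,72],[-2,100,84],[62,100,84],[-2,-100,84]])/1e3
px=np.array([[364.5,118],[514.6,161],[309,305],[435.4,161],[490,175.5],[374,311]],float)
"""+t[b:]
open('fit.py','w').write(t.replace('o=.125','o=.1225'))
E
python3 fit.py
```

```text
[0.56215191 0.25256576 1.06113382] 60.79848925771058 [ 0.01300055 -0.16649671 -0.5502213   0.81211709 -3.03002479  0.10839125
  0.30486616 -1.89772721  0.55910863 -0.53647049  2.57365273  2.48913788]
[264, 90] -0.1993285184933568 0.11802366212441706
[246, 86] -0.2188585712567886 0.11674110774833735
```

View pics/w1f.png

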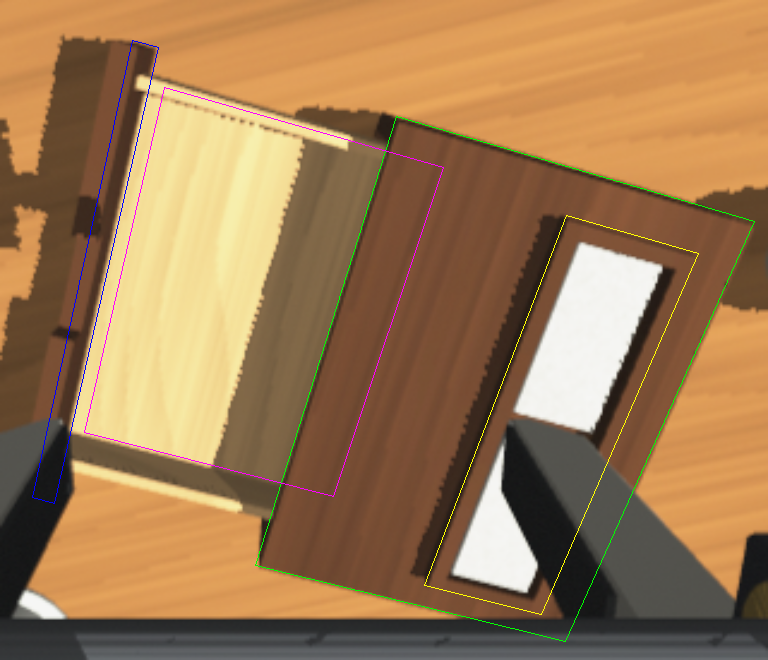

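Good fit now: box at (0.562, 0.2526), yaw 60.8°. The drawer is about 0.132 open, since the panel's top strip runs from 244.6 to 255.4 px. On to the rack.

```bash
python3 -m pendant '[[0,0,0,-58,15.7,11,0.3],[0,0,0,-58,15.7,11,0.3],[0,0,0,-58,15.7,11,0.3],[0,0,0,-58,15.7,11,0.3],[0,0,0,-58,15.7,11,0.3],[0,0,0,-58,15.7,11,0.3],[0,0,0,-58,15.7,11,0.3],[0,0,0,-58,15.7,11,0.3],[0,0,0,-58,15.7,11,0.3],[0,0,0,0,0,0,0.3]]'
cat > look.py <<'E'
import sys
from h import *
name,out=sys.argv[1:3]
hs=[float(a) for a in sys.argv[3:]]
c=cal('wrist'); im=r.grab_frame('wrist').copy(); s=r.sense()
for d in r.cut_out(name,'wrist')[:3]:
    ct=cv2.findContours(d['region'].astype(np.uint8),0,2)[0]; ct=max(ct,key=cv2.contourArea).reshape(-1,2)
    cv2.drawContours(im,[ct.reshape(-1,1,2)],-1,(0,255,0),1)
    for z in hs:
        m=cv2.minAreaRect((back(c,ct,z)[:,:2]*1000).astype(np.float32)); print(round(d['confidence'],2),d['rect'],z,np.round(m[0],1),np.round(m[1],1),round(m[2],1))
save(out,im); print(s['eef_pos'],np.round(s['ee_rot'],3).tolist())
E
python3 look.py rack w2.png 0 .03
```

```text
time_s: 3.78
eef_pos: [0.4786, -0.3682, 0.1951]
ee_rot: [[0.232, 0.973, -0.002], [0.973, -0.232, -0.002], [-0.003, -0.002, -1.0]]
wrist_force: [0.3, -0.2, -0.4]
gripper_width: 0.651
0.66 [283.9, 98.9, 324.4, 279.0] 0.0 [ 491.9 -388.8] [ 33.4 194. ] 77.9
0.66 [283.9, 98.9, 324.4, 279.0] 0.03 [ 484.1 -385.5] [ 30.6 177.8] 77.9
[ 0.48004032 -0.36451121  0.19553252] [[0.228, 0.974, -0.001], [0.974, -0.228, 0.001], [0.001, -0.001, -1.0]]
```

View pics/w2.png

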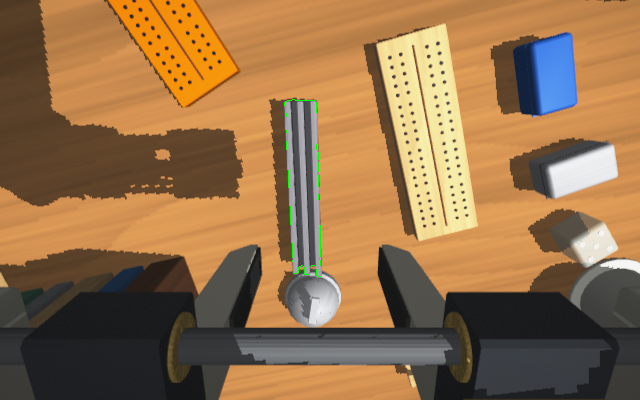

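The rack is at (304,188) px, outlined correctly, and the bell touches its far end. Its centre is (0.484, -0.3855), jaw angle 77.9°. Descending, gripping and lifting.

```bash
python3 -m pendant '[[0,0,-1.1,-19.5,8.7,45,0.1],[0,0,0,0,0,50,0.1],[0,0,0,0,0,50,0.1],[0,0,0,0,0,35,0.1],[0,0,0,0,0,10,0.1],[0,0,0,0,0,0,0.1],[0,0,0,0,0,0,-1],[0,0,0,0,0,0,-1],[0,0,0,0,0,0,-1],[0,0,0,0,0,0,-1]]' 25
```

```text
time_s: 5.12
eef_pos: [0.4845, -0.3856, 0.008]
ee_rot: [[0.207, 0.978, 0.002], [0.978, -0.207, -0.001], [-0.001, 0.002, -1.0]]
wrist_force: [-1.0, 0.1, 5.5]
gripper_width: 0.319
```

```bash
python3 -m pendant '[[0,0,0,0,0,-15,-1],[0,0,0,0,0,-40,-1],[0,0,8.6,0,0,-45,-1],[0,0,8.6,0,0,-45,-1],[0,0,0,51.3,-27,0,-1],[0,0,0,51.3,-27,0,-1],[0,0,0,51.3,-27,0,-1],[0,0,0,51.3,-27,0,-1],[0,0,0,51.3,-27,0,-1],[0,0,0,51.3,-27,0,-1],[0,0,0,51.3,-27,0,-1],[0,0,0,51.3,-27,0,-1]]'
python3 -m pendant '[[0,0,0,51.3,-27,0,-1],[0,0,0,0,0,30,-1],[0,0,0,0,0,0,-1],[0,0,0,0,0,0,-1]]'
cat > tgt.py <<'E'
import sys
from h import *
b=np.array([.5622,.2526]);a=np.radians(60.8)
# target in box mm x y z(world mm), jaw angle world deg
bx,by,z,j=map(float,sys.argv[1:5])
s=r.sense();R=np.array(s['ee_rot']);p=np.array(s['eef_pos'])
w=np.array([bx,by])/1e3
t=np.array([b[0]+w[0]*np.cos(a)-w[1]*np.sin(a),b[1]+w[0]*np.sin(a)+w[1]*np.cos(a),z/1e3])
if len(sys.argv)>5: t=np.array([bx,by,z])/1e3
ang=np.degrees(np.arctan2(R[1,0],R[0,0]))
print('shift',np.round(R.T@(t-p)*1e3,1),'turn z',round((ang-j+180)%360-180,1),p,R[:,2],s['gripper_width'],s['wrist_force'])
E
python3 tgt.py -133 0 120 60.8
```

```text
time_s: 6.62
eef_pos: [0.4947, 0.0805, 0.1521]
ee_rot: [[0.487, 0.873, 0.0], [0.873, -0.487, 0.0], [0.0, 0.0, -1.0]]
wrist_force: [1.1, -0.2, -1.5]
gripper_width: 0.319
time_s: 7.12
eef_pos: [0.4969, 0.1353, 0.1224]
ee_rot: [[0.489, 0.872, 0.001], [0.872, -0.489, -0.001], [-0.0, 0.001, -1.0]]
wrist_force: [0.0, -0.2, -2.4]
gripper_width: 0.32
shift [ 1.2 -0.3  2.4] turn z -0.1 [0.4969432  0.13531853 0.122445  ] [ 6.48323915e-04 -5.44017482e-04 -9.99999642e-01] 0.32034313775996703 [ 0.04764501 -0.23107174 -2.39308146]
```

```bash
cat > ov.py <<'E'
import sys
from h import *
# overlay drawer rim and item prediction
o=float(sys.argv[2]); b=np.array([.5622,.2526]);a=np.radians(60.8)
def W(l): l=np.array(l)/1e3; return np.c_[b[0]+l[:,0]*np.cos(a)-l[:,1]*np.sin(a),b[1]+l[:,0]*np.sin(a)+l[:,1]*np.cos(a),l[:,2]]
def B(x0,x1,y0,y1,z): return [[x0,y0,z],[x1,y0,z],[x1,y1,z],[x0,y1,z]]
c=cal('wrist'); v=r.grab_frame('wrist').copy()
for l,col in((B(-87.5,87.5,-120,120,72),(0,255,0)),(B(-2,62,-100,100,84),(255,255,0)),(B(-87.5-o,-75.5-o,-119,119,62),(255,0,0)),(B(-75-o,75-o,-100,100,13),(255,0,255))):
    cv2.polylines(v,[proj(c,W(l)).round().astype(int)],True,col,1)
save(sys.argv[1],v,1.25)
E
python3 ov.py w3.png 132
```

```text
(no output)
```

View pics/w3.png

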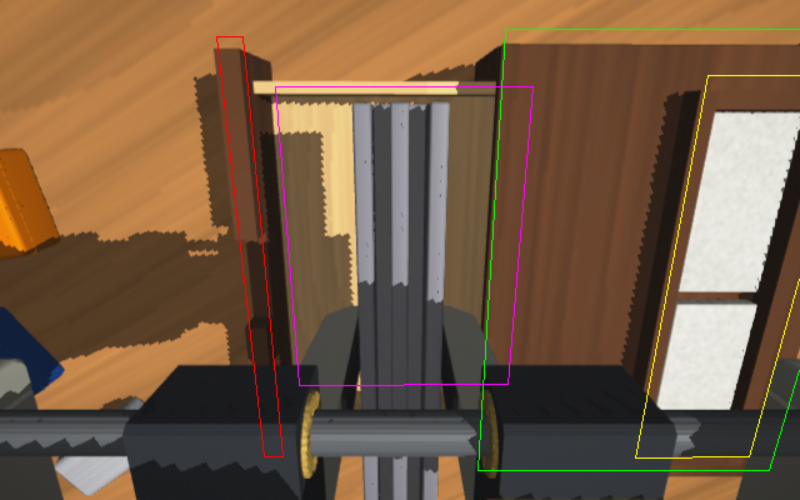

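In this picture the box's +y top edge (row 45) and the rim edge sit about 17 px below the overlay, so the box is shifted along its -y. My first pose was read while the arm was still settling. I'll refit from this steady picture.

Run:
```python
from h import *
from scipy.optimize import least_squares
c=cal('wrist')
def W(p,l):
    x,y,z=np.array(l).T/1e3;a=p[2]; return np.c_[p[0]+x*np.cos(a)-y*np.sin(a),p[1]+x*np.sin(a)+y*np.cos(a),z]
def f(p):
    e=[]
    A=proj(c,W(p,[[-87.5,120,72],[-87.5,-30,72],[60,120,72]])); 
    e+=list(A[0]-np.array([503,45])/1.25)
    # front edge passes (485,350); top edge row 45 at u=760
    t=(350/1.25-A[0,1])/(A[1,1]-A[0,1]); e.append(A[0,0]+t*(A[1,0]-A[0,0])-485/1.25)
    t=(760/1.25-A[0,0])/(A[2,0]-A[0,0]); e.append(A[0,1]+t*(A[2,1]-A[0,1])-45/1.25)
    o=p[3]*1e3
    D=proj(c,W(p,[[-87.5-o,119,62],[-75.5-o,119,62]])); e+=list((D-np.array([[215,49],[240,49]])/1.25).ravel())
    e+=list((proj(c,W(p,[[-2,100,84]]))-np.array([697,92])/1.25).ravel()*.7)
    return np.array(e)
s=least_squares(f,[.562,.2526,1.061,.132]);print(s.x,np.degrees(s.x[2]),s.fun.round(1))
d=s.x[:2]-[.5622,.2526];a=s.x[2];print('shift box axes mm',1e3*(d[0]*np.cos(a)+d[1]*np.sin(a)),1e3*(-d[0]*np.sin(a)+d[1]*np.cos(a)))
R=c[1];q=back(c,np.array([[353,103],[448,103]])/1.25,.147);S=r.sense();print((q-S['eef_pos'])@np.array(S['ee_rot'])*1e3,S['eef_pos'])
```

```text
[0.56776899 0.24835681 1.05740595 0.13266252] 60.584898225444704 [-0.5 -0.4 -1.9  0.1 -0.2  0.5  0.2  0.5  2.8 -0.6]
shift box axes mm -0.9610547717429918 -6.9350342526100865
[[-14.39202234 -87.01163332 -24.38860854]
 [ 14.36364443 -87.01199775 -24.36756986]] [0.49733488 0.13533701 0.12275075]
```

```bash
sed -i 's/\.5622,\.2526/.5678,.2484/; s/60\.8/60.6/' tgt.py ov.py; python3 tgt.py -133 0 24 60.6
```

```text
shift [ 0.   5.7 98.8] turn z 0.1 [0.49733488 0.13533701 0.12275075] [ 1.64887861e-03 -8.63564154e-05 -9.99998637e-01] 0.3191764811158425 [-0.55514185 -0.78577347 -0.7267149 ]
```

```bash
python3 -m pendant '[[0,0,0,0,5.7,20,-1],[0,0,0,0,0,35,-1],[0,0,0,0,0,25,-1],[0,0,0,0,0,12,-1],[0,0,0,0,0,5,-1],[0,0,0,0,0,2,-1],[0,0,0,0,0,0,-1]]'
```

```text
time_s: 8.05
eef_pos: [0.5021, 0.134, 0.0233]
ee_rot: [[0.487, 0.873, 0.001], [0.873, -0.487, 0.0], [0.001, 0.001, -1.0]]
wrist_force: [-0.1, 0.2, -1.8]
gripper_width: 0.32
```

```bash
python3 -m pendant '[[0,0,0,0,0,1.5,-1],[0,0,0,0,0,1,-1],[0,0,0,0,0,0,-1]]'
```

```text
time_s: 8.43
eef_pos: [0.5018, 0.1341, 0.0209]
ee_rot: [[0.487, 0.873, 0.001], [0.873, -0.487, 0.0], [0.001, 0.0, -1.0]]
wrist_force: [-2.2, -0.1, 5.3]
gripper_width: 0.323
```

```bash
python3 -m pendant '[[0,0,0,0,0,0,-0.1],[0,0,0,0,0,0,-0.1],[0,0,0,0,0,-20,-0.1],[0,0,0,0,0,-55,-0.1],[0,0,0,0,0,-60,0.8],[0,0,-8,-54,30,-30,0.9],[0,0,0,-58.8,21.2,0,0.9],[0,0,-9,-58.8,21.2,0,0.9],[0,0,-9,-61,12,0,0.9],[0,0,-9,0,0,0,0.9],[0,0,0,0,0,0,0.9],[0,0,0,0,0,0,0.9]]'
python3 look.py tin w4.png 0 .034
```

```text
time_s: 9.93
eef_pos: [0.4975, -0.1083, 0.1823]
ee_rot: [[-0.102, 0.995, -0.0], [0.995, 0.102, 0.001], [0.001, -0.0, -1.0]]
wrist_force: [0.1, 0.4, -1.0]
gripper_width: 0.953
0.84 [264.5, 68.4, 306.8, 146.3] 0.0 [ 429.7 -147.6] [71. 42.] 3.2
0.84 [264.5, 68.4, 306.8, 146.3] 0.034 [ 428.3 -144.6] [64.1 37.9] 3.2
0.72 [351.8, 0.4, 418.3, 64.3] 0.0 [349.3 -64.8] [40.3 60.4] 69.3
0.72 [351.8, 0.4, 418.3, 64.3] 0.034 [355.7 -69.9] [36.4 54.5] 69.3
0.65 [263.6, 179.9, 334.5, 231.4] 0.0 [ 528.8 -124.8] [48.6 71.7] 7.7
0.65 [263.6, 179.9, 334.5, 231.4] 0.034 [ 517.7 -124.1] [43.8 64.7] 7.7
[ 0.49753306 -0.10813563  0.18230066] [[-0.103, 0.995, -0.0], [0.995, 0.103, 0.0], [0.001, -0.0, -1.0]]
```

View pics/w4.png

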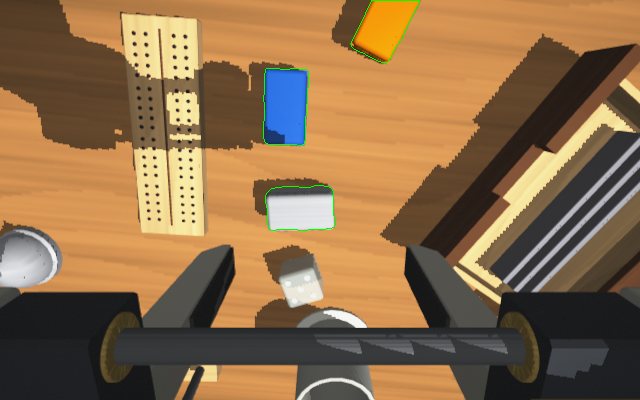

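Steel tin at (300,208) px, next to the die. The rack lies in the drawer. The top face centre is (0.5215, -0.1237) with the long axis at 97.7°, allowing for the visible side face.

```bash
python3 tgt.py 521.5 -123.7 5 97.7 w
```

```text
shift [-18.   22.3 177.3] turn z -1.8 [ 0.4975737  -0.10814357  0.18231352] [-3.55465362e-04  2.91476342e-04 -9.99999894e-01] 0.9511963550667794 [-0.78124041 -1.30833288 -0.37416728]
```

```bash
python3 -m pendant '[[0,0,-1.8,-18,22.3,40,0.9],[0,0,0,0,0,50,0.9],[0,0,0,0,0,45,0.9],[0,0,0,0,0,30,0.9],[0,0,0,0,0,10,0.9],[0,0,0,0,0,0,0.9],[0,0,0,0,0,0,-1],[0,0,0,0,0,0,-1],[0,0,0,0,0,0,-1]]' 25; python3 tgt.py -178 0 110 150.6
```

```text
time_s: 11.15
eef_pos: [0.5219, -0.125, 0.0083]
ee_rot: [[-0.133, 0.991, 0.001], [0.991, 0.133, -0.0], [-0.0, 0.001, -1.0]]
wrist_force: [0.2, 0.1, 2.2]
gripper_width: 0.684
shift [ 221.9  -11.9 -101.8] turn z -53.0 [ 0.52191091 -0.12502531  0.00828107] [ 1.30533072e-03 -5.18612569e-05 -9.99999147e-01] 0.6843591535174123 [0.19594614 0.14300908 2.24665943]
```

```bash
python3 -m pendant '[[0,0,0,0,0,-15,-1],[0,0,0,0,0,-45,-1],[0,0,0,0,0,-45,-1],[0,0,0,55.5,-3,0,-1],[0,0,0,55.5,-3,0,-1],[0,0,0,55.5,-3,0,-1],[0,0,0,55.5,-3,0,-1],[0,0,-9,0,0,0,-1],[0,0,-9,0,0,0,-1],[0,0,-9,0,0,0,-1],[0,0,-9,0,0,0,-1],[0,0,-9,0,0,0,-1]]'
python3 -m pendant '[[0,0,-8,0,0,0,-1],[0,0,0,0,0,0,-1],[0,0,0,0,0,0,-1]]'; python3 tgt.py -178 0 25 150.6; python3 ov.py w5.png 132.7
```

```text
time_s: 12.65
eef_pos: [0.4798, 0.093, 0.1132]
ee_rot: [[-0.798, 0.603, 0.0], [0.603, 0.798, -0.001], [-0.001, -0.0, -1.0]]
wrist_force: [-0.1, -0.5, -1.8]
gripper_width: 0.682
time_s: 13.02
eef_pos: [0.48, 0.0931, 0.1128]
ee_rot: [[-0.87, 0.492, 0.0], [0.492, 0.87, -0.0], [-0.0, -0.0, -1.0]]
wrist_force: [0.4, -0.4, -1.7]
gripper_width: 0.688
shift [-0.3  0.4 87.8] turn z -0.1 [0.47998405 0.09313505 0.11282309] [ 2.76010742e-04 -2.25127407e-04 -9.99999937e-01] 0.6877830029719045 [ 0.3999108  -0.43919849 -1.71917873]
```

View pics/w5.png

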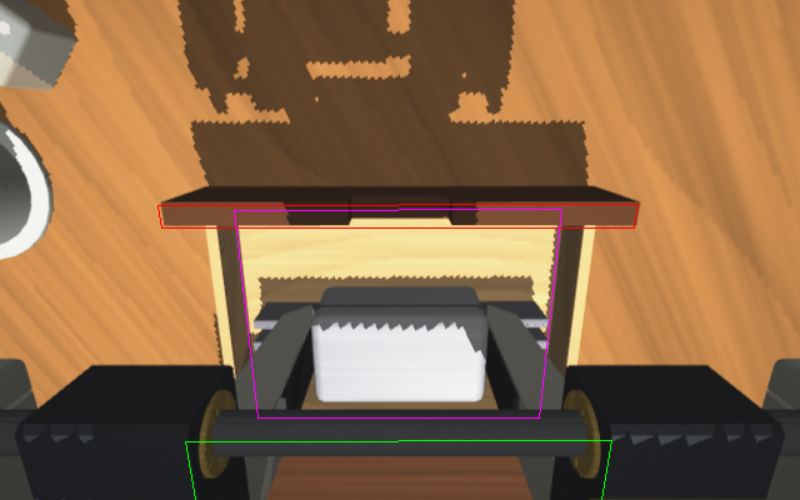

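The overlay now matches the drawer panel exactly (row 205-228). The tin hangs between the panel and the rack (rack edge at row 303), so I lower it.

```bash
python3 -m pendant '[[0,0,0,0,0,25,-1],[0,0,0,0,0,35,-1],[0,0,0,0,0,20,-1],[0,0,0,0,0,7,-1],[0,0,0,0,0,2,-1],[0,0,0,0,0,0,-1]]'; python3 -m pendant '[[0,0,0,0,0,1.5,-1],[0,0,0,0,0,1,-1],[0,0,0,0,0,0,-1]]'
```

```text
time_s: 13.82
eef_pos: [0.4806, 0.0935, 0.0241]
ee_rot: [[-0.872, 0.49, 0.001], [0.49, 0.872, 0.0], [-0.001, 0.001, -1.0]]
wrist_force: [0.3, -0.3, -2.3]
gripper_width: 0.689
time_s: 14.2
eef_pos: [0.4803, 0.0933, 0.0213]
ee_rot: [[-0.872, 0.49, 0.001], [0.49, 0.872, 0.0], [-0.001, 0.0, -1.0]]
wrist_force: [-0.6, -0.7, -0.0]
gripper_width: 0.69
```

```bash
python3 -m pendant '[[0,0,0,0,0,0.7,-1],[0,0,0,0,0,0,0.65],[0,0,0,0,0,0,0.65],[0,0,0,0,0,-15,0.65],[0,0,0,0,0,-45,0.65],[0,0,0,0,0,-35,-1],[0,0,0,0,-36,0,-1],[0,0,0,0,-37,0,-1],[0,0,0,0,0,0,-1],[0,0,0,0,0,0,-1]]'; python3 tgt.py -250 0 26 150.6; python3 ov.py w6.png 132.7
```

```text
time_s: 15.45
eef_pos: [0.445, 0.0303, 0.116]
ee_rot: [[-0.872, 0.49, 0.002], [0.49, 0.872, 0.001], [-0.001, 0.001, -1.0]]
wrist_force: [0.4, 0.0, 0.7]
gripper_width: 0.34
shift [ 0.2  0.2 90. ] turn z 0.1 [0.44498478 0.03027124 0.11595138] [ 1.77920941e-03  6.47828914e-04 -9.99998207e-01] 0.3396229622483799 [0.3786234 0.0497406 0.6927109]
```

View pics/w6.png

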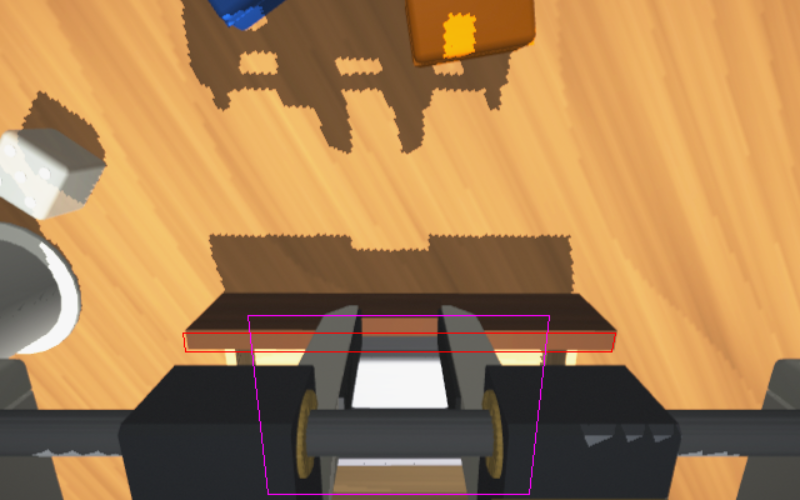

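The tin and rack are both in the drawer and the box axes still fit. Now I push the drawer with shut fingers.

```bash
python3 -m pendant '[[0,0,0,0,0,45,-1],[0,0,0,0,0,45,-1],[0,0,0,0,8,0,-1],[0,0,0,0,6,0,-1],[0,0,0,0,8,0,-1],[0,0,0,0,12,0,-1],[0,0,0,0,15,0,-1],[0,0,0,0,18,0,-1],[0,0,0,0,18,0,-1],[0,0,0,0,18,0,-1],[0,0,0,0,15,0,-1],[0,0,0,0,10,0,-1]]'; python3 tgt.py -96 0 26 150.6
```

```text
time_s: 17.0
eef_pos: [0.5074, 0.1425, 0.0251]
ee_rot: [[-0.872, 0.489, 0.0], [0.489, 0.872, 0.0], [0.0, 0.0, -1.0]]
wrist_force: [-0.2, -2.8, 0.4]
gripper_width: 0.007
shift [-0.7 25.9 -0.9] turn z 0.1 [0.50741824 0.14253106 0.02512082] [ 3.37877485e-05  2.89847327e-04 -9.99999957e-01] 0.007274497753003364 [-0.23637783 -2.79008784  0.39621457]
```

```bash
python3 -m pendant '[[0,0,0,0,8,0,-1],[0,0,0,0,6,0,-1],[0,0,0,0,4,0,-1],[0,0,0,0,3,0,-1],[0,0,0,0,0,0,-1]]'; python3 -m pendant '[[0,0,0,0,3,0,-1],[0,0,0,0,0,0,-1]]';python3 -m pendant '[[0,0,0,0,3,0,-1],[0,0,0,0,0,0,-1]]'; python3 tgt.py -96 0 26 150.6
```

```text
time_s: 17.62
eef_pos: [0.5135, 0.1536, 0.025]
ee_rot: [[-0.87, 0.493, -0.009], [0.493, 0.87, -0.009], [0.004, -0.012, -1.0]]
wrist_force: [-4.4, -9.2, 7.3]
gripper_width: 0.007
time_s: 17.88
eef_pos: [0.5134, 0.1536, 0.025]
ee_rot: [[-0.869, 0.494, -0.013], [0.494, 0.869, -0.012], [0.005, -0.017, -1.0]]
wrist_force: [-7.5, -13.4, 12.3]
gripper_width: 0.004
time_s: 18.12
eef_pos: [0.5133, 0.1536, 0.0249]
ee_rot: [[-0.869, 0.495, -0.017], [0.495, 0.869, -0.016], [0.007, -0.022, -1.0]]
wrist_force: [-9.0, -16.9, 15.1]
gripper_width: 0.004
shift [-0.9 13.3 -1.4] turn z -0.3 [0.51329673 0.15357068 0.02493072] [-0.01686182 -0.0161043  -0.99972813] 0.004202578613963264 [ -9.01612226 -16.91808936  15.06254587]
```

It stalled with centre at -109 mm in box axes, further out than expected, so I back off and look.

```bash
python3 -m pendant '[[0,0,0,0,-15,0,-1],[0,0,0,0,-10,0,-1],[0,0,0,0,0,-50,-1],[0,0,0,0,0,-60,-1],[0,0,0,0,20,-60,-1],[0,0,0,0,50,0,-1],[0,0,0,0,30,0,-1],[0,0,0,0,0,0,-1],[0,0,0,0,0,0,-1]]'; python3 tgt.py -50 0 200 150.6; python3 ov.py w7.png 0
```

```text
time_s: 19.25
eef_pos: [0.5564, 0.2292, 0.1941]
ee_rot: [[-0.872, 0.49, -0.001], [0.49, 0.872, -0.001], [0.0, -0.001, -1.0]]
wrist_force: [0.1, -0.9, 0.1]
gripper_width: 0.0
shift [ -0.5 -27.7  -5.9] turn z 0.0 [0.55637016 0.2291869  0.19407297] [-1.03739231e-03 -9.41750961e-04 -9.99999018e-01] 0.0003697729484551092 [ 0.10428736 -0.87496564  0.1254004 ]
```

View pics/w7.png

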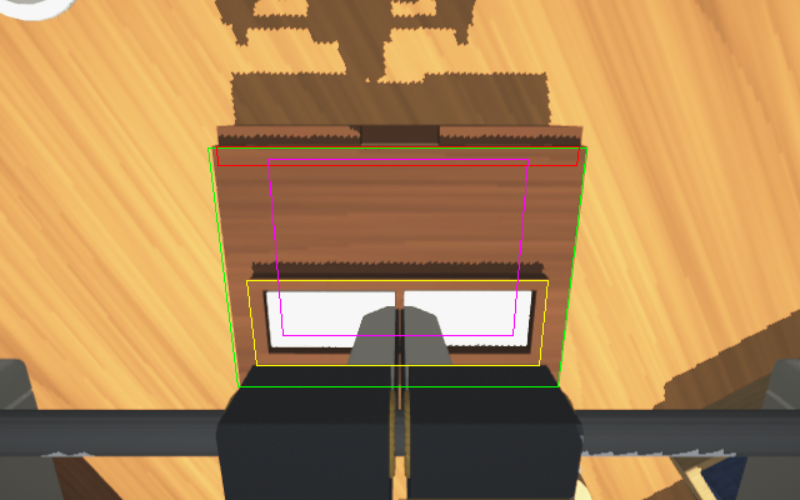

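The drawer stands about 15 mm open: the panel is at row 126-146 and the box edge at row 147. The upward wrist force suggests the fingers' thicker upper part met the box's top edge. I'll push again with the tool tilted 25° away, so that only the tips reach.

```bash
python3 -m pendant '[[0,0,0,0,-54,0,-1],[0,0,0,0,-54,0,-1],[0,0,0,0,0,50,-1],[0,0,0,0,0,55,-1],[-8.5,0,0,0,0,53,-1],[-8.5,0,0,0,0,0,-1],[-8,0,0,0,0,0,-1],[0,0,0,0,0,0,-1]]'; python3 tgt.py -120 0 34 150.6
```

```text
time_s: 20.3
eef_pos: [0.5027, 0.1289, 0.0372]
ee_rot: [[-0.866, 0.458, 0.202], [0.5, 0.787, 0.36], [0.005, 0.413, -0.911]]
wrist_force: [0.4, 0.4, -0.1]
gripper_width: 0.005
shift [ 2.1 13.3  9.5] turn z -0.6 [0.50272747 0.12891734 0.03718763] [ 0.20224966  0.35995477 -0.91078408] 0.004530172848842951 [ 0.39800528  0.40675951 -0.06928725]
```

```bash
python3 -m pendant '[[0,0,0,2,8.3,6,-1],[0,0,0,0,7.3,3.4,-1],[0,0,0,0,5.4,2.5,-1],[0,0,0,0,5.4,2.5,-1],[0,0,0,0,4.5,2.1,-1],[0,0,0,0,3.6,1.7,-1],[0,0,0,0,0,0,-1]]'; python3 tgt.py -95 0 34 150.6;  python3 -m pendant '[[0,0,0,0,2.7,1.3,-1],[0,0,0,0,2.7,1.3,-1],[0,0,0,0,0,0,-1]]';python3 tgt.py -95 0 34 150.6
```

```text
time_s: 21.18
eef_pos: [0.5112, 0.1578, 0.0324]
ee_rot: [[-0.869, 0.459, 0.185], [0.495, 0.798, 0.344], [0.01, 0.39, -0.921]]
wrist_force: [-19.8, -37.4, 27.8]
gripper_width: 0.007
shift [-4.7 11.5  3.1] turn z -0.3 [0.51123861 0.15775136 0.03238026] [ 0.18511208  0.34373683 -0.92064027] 0.00698355247162131 [-19.76197673 -37.39443779  27.78950698]
time_s: 21.55
eef_pos: [0.511, 0.1581, 0.0306]
ee_rot: [[-0.867, 0.465, 0.179], [0.498, 0.799, 0.338], [0.014, 0.382, -0.924]]
wrist_force: [-23.2, -46.7, 32.7]
gripper_width: 0.007
shift [-5.  12.   1.2] turn z -0.5 [0.51099508 0.15811607 0.03057755] [ 0.17923319  0.3379576  -0.92393729] 0.0071675468956687435 [-23.15990829 -46.71728255  32.69527929]
```

Stalled again at the same place even under about 50 N, and now the geometry makes sense. The panel bottom (8 mm) is below the opening (13 mm), so the panel overlays the box front and its outer face at home is about -99.5 mm. That is what I measure, so the drawer was already home. Backing off and going to the board.

```bash
python3 -m pendant '[[0,0,0,0,-18.1,-8.4,-1],[0,0,0,0,-13.6,-6.3,-1],[8.5,0,0,0,0,0,-1],[8.5,0,0,0,0,0,-1],[8,0,0,0,0,0,-1],[0,0,0,0,0,-55,0.3],[0,0,0,0,0,-60,0.8],[0,0,0,0,0,-50,0.8],[0,0,0,0,0,0,0.8]]'
python3 -m pendant '[[0,0,8.4,-26.9,-46.7,0,0.8],[0,0,8.4,-33.4,-42.3,0,0.8],[0,0,8.4,-39.3,-37,0,0.8],[0,0,8.4,-44.2,-30.8,0,0.8],[0,0,8.4,-48.3,-24,0,0.8],[0,0,8.4,-51.2,-16.8,0,0.8],[0,0,8.4,-53.2,-9,0,0.8],[0,0,0,0,0,0,0.8],[0,0,0,0,0,0,0.8]]'
python3 look.py board w8.png 0.008 .016
python3 - <<'E'
from h import *
c=cal('top');r.grab_frame('top')
for q,z in(('drawer_front',.06),('cribbox',.072)):
  for d in r.cut_out(q,'top')[:2]:
    ct=max(cv2.findContours(d['region'].astype(np.uint8),0,2)[0],key=cv2.contourArea).reshape(-1,2)
    P=back(c,ct,z)[:,:2]-[.5678,.2484]; a=np.radians(60.6); X=P@[np.cos(a),np.sin(a)]; print(q,d['confidence'],X.min(),X.max())
E
```

```text
time_s: 22.68
eef_pos: [0.5107, 0.151, 0.2064]
ee_rot: [[-0.875, 0.484, 0.007], [0.484, 0.875, -0.001], [-0.007, 0.002, -1.0]]
wrist_force: [-0.3, 0.2, -1.6]
gripper_width: 0.387
time_s: 23.8
eef_pos: [0.5126, -0.2281, 0.2026]
ee_rot: [[-0.037, 0.999, -0.006], [0.999, 0.037, -0.004], [-0.004, -0.006, -1.0]]
wrist_force: [-1.3, 0.3, 1.0]
gripper_width: 0.902
0.95 [39.4, 0.3, 124.6, 29.3] 0.008 [ 366.2 -451.8] [23.2 74.2] 2.1
0.95 [39.4, 0.3, 124.6, 29.3] 0.016 [ 367.6 -446.9] [22.7 72.5] 2.1
0.66 [256.4, 18.3, 329.6, 227.8] 0.008 [ 465.  -254.7] [202.5  66.1] 2.3
0.66 [256.4, 18.3, 329.6, 227.8] 0.016 [ 464.3 -254.2] [198.   64.6] 2.3
[ 0.51276187 -0.22760128  0.20279906] [[-0.038, 0.999, -0.005], [0.999, 0.038, -0.004], [-0.003, -0.005, -1.0]]
drawer_front 0.96 -0.10954347283126006 -0.08392543549132156
cribbox 0.68 -0.10913137802102596 0.08895978303017736
cribbox 0.37 -0.2591409130536363 -0.17197762994946597
```

```bash
python3 tgt.py 464.3 -254.2 60 92.3 w; python3 -m pendant '[[-0.3,0.2,0,-25,-49,0,0.8],[0,0,0,0,0,50,0.8],[0,0,0,0,0,50,0.8],[0,0,0,0,0,40,0.8],[0,0,0,0,0,0,0.8],[0,0,0,0,0,0,0.8]]'; python3 tgt.py 464.3 -254.2 4 92.3 w
```

```text
shift [-22.8 -48.4 143.9] turn z -0.2 [ 0.51245335 -0.22889635  0.20362016] [-0.00425608 -0.00492861 -0.9999788 ] 0.9005605445044128 [ 1.05828744 -0.81346456 -0.46815419]
time_s: 24.8
eef_pos: [0.465, -0.258, 0.0654]
ee_rot: [[-0.034, 0.999, 0.003], [0.999, 0.034, -0.003], [-0.003, 0.003, -1.0]]
wrist_force: [0.5, 0.4, 0.8]
gripper_width: 0.902
shift [ 4.  -0.7 61.4] turn z -0.4 [ 0.4649877  -0.25799874  0.06543535] [ 0.00295925 -0.00330763 -0.99999015] 0.9020512596373943 [0.53315502 0.37220574 0.80818702]
```

```bash
python3 -m pendant '[[0.2,0.2,-0.4,4,-0.7,40,0.8],[0,0,0,0,0,18,0.8],[0,0,0,0,0,4,0.8],[0,0,0,0,0,0,0.8]]'; python3 -m pendant '[[0,0,0,0,0,0,-1],[0,0,0,0,0,0,-1],[0,0,0,0,0,0,-1]]' 25; python3 tgt.py 30 0 130 60.6
```

```text
time_s: 25.3
eef_pos: [0.4642, -0.2544, 0.0035]
ee_rot: [[-0.04, 0.999, -0.0], [0.999, 0.04, -0.0], [-0.0, -0.0, -1.0]]
wrist_force: [0.4, 0.6, 0.7]
gripper_width: 0.899
time_s: 25.68
eef_pos: [0.4636, -0.2543, 0.0028]
ee_rot: [[-0.04, 0.999, -0.001], [0.999, 0.04, 0.0], [0.0, -0.001, -1.0]]
wrist_force: [-0.5, 0.4, 3.2]
gripper_width: 0.685
shift [ 523.7  139.8 -127.3] turn z 31.7 [ 0.46357473 -0.25427685  0.00279019] [-1.33639279e-03  1.13557652e-04 -9.99999101e-01] 0.6849956686537804 [-0.51893851  0.36637931  3.2208548 ]
```

```bash
python3 -m pendant '[[0,0,0,0,0,-15,-1],[0,0,0,0,0,-40,-1],[0,0,0,0,0,-50,-1],[0,0,0,0,0,-50,-1],[0,0,0,52.4,14,0,-1],[0,0,0,52.4,14,0,-1],[0,0,0,52.4,14,0,-1],[0,0,0,52.4,14,0,-1],[0,0,0,52.4,14,0,-1],[0,0,0,52.4,14,0,-1],[0,0,0,52.4,14,0,-1],[0,0,0,52.4,14,0,-1]]'
python3 -m pendant '[[0,0,0,52.4,14,0,-1],[0,0,0,52.4,14,0,-1],[0,0,8,0,0,0,-1],[0,0,8,0,0,0,-1],[0,0,8,0,0,0,-1],[0,0,7.7,0,0,0,-1],[0,0,0,0,0,0,-1],[0,0,0,0,0,0,-1]]'; python3 tgt.py 30 0 120 60.6
python3 - <<'E'
from h import *
c=cal('wrist');im=r.grab_frame('wrist');cv2.imwrite('pics/w9raw.png',im[:,:,::-1]);s=r.sense();print(s['eef_pos'],np.round(s['ee_rot'],4).tolist())
E
python3 ov.py w9.png -12
```

```text
time_s: 27.18
eef_pos: [0.558, 0.1711, 0.1577]
ee_rot: [[-0.04, 0.999, -0.004], [0.999, 0.04, 0.001], [0.001, -0.004, -1.0]]
wrist_force: [1.2, -0.5, -2.9]
gripper_width: 0.686
time_s: 28.18
eef_pos: [0.5819, 0.2753, 0.1575]
ee_rot: [[0.489, 0.872, -0.004], [0.872, -0.489, 0.001], [-0.001, -0.004, -1.0]]
wrist_force: [-0.6, 0.0, -3.2]
gripper_width: 0.684
shift [-0.3  1.1 37.5] turn z 0.1 [0.58188233 0.27531943 0.15745968] [-0.00352981  0.0011532  -0.99999311] 0.684439785348606 [-0.56851344  0.02256345 -3.22639799]
[0.58202677 0.27528253 0.15751999] [[0.4895, 0.872, -0.0033], [0.872, -0.4895, 0.0013], [-0.0005, -0.0035, -1.0]]
```

View pics/w9.png

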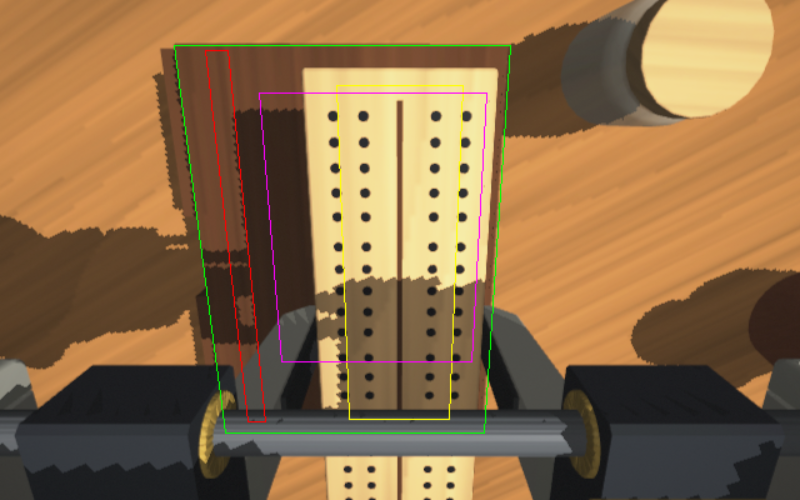

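The board hangs level over the well, with its end edge at row 68 and its sides at x 303-498. The box overlay (row 45) fits. I'll measure the board's offset in the grip and re-check the box edges from the raw picture.

Run:
```python
from h import *
c=cal('wrist'); im=cv2.imread('pics/w9raw.png').astype(float); S=r.sense(); Rt=np.array(S['ee_rot']);p=np.array(S['eef_pos'])
b=im[:,:,0]-0; lum=im.sum(2)
def edge(line): g=np.diff(line); i=np.argmax(abs(g)); return i+.5,g[i]
for u in(255,280,350,385):  # board end row
    e,g=edge(cv2.GaussianBlur(lum,(5,3),0)[40:75,u]); 
    print('end',u,40+e,((back(c,[[u,40+e+.0]],p[2]+.0132)[0]-p)@Rt*1e3).round(1))
for v in(65,80,120):
    l,_=edge(lum[v,230:256]); q,_=edge(lum[v,388:403]); l+=230;q+=388
    print('sides',v,[((back(c,[[x,v]],p[2]+.0132)[0]-p)@Rt*1e3).round(1).tolist() for x in(l,q)])
a=np.radians(60.6)
def bx(px,z): d=back(c,px,z)[0,:2]-[.5678,.2484]; return (np.array([d@[np.cos(a),np.sin(a)],d@[-np.sin(a),np.cos(a)]])*1e3).round(1)
for u in(170,220,260,300,390):
    e,g=edge(lum[28:48,u]); print('boxtop +y',u,28+e,round(g),bx([[u,28+e]],.072))
for v in(60,80,100,120,150,200):
    e,g=edge(lum[v,388:414]) if v<999 else 0
    row=lum[v,392:420]; gs=np.diff(row); print('right',v,[(392+i,int(gs[i])) for i in np.argsort(-abs(gs))[:3]],bx([[392+np.argmax(gs)+.5,v]],.072))
```

```text
end 255 53.5 [-26.2 -98.3 -12.8]
end 280 53.5 [-16.2 -98.3 -12.9]
end 350 53.5 [ 11.9 -98.3 -12.9]
end 385 53.5 [ 25.9 -98.3 -12.9]
sides 65 [[-31.8, -94.0, -12.9], [31.1, -94.0, -12.9]]
sides 80 [[-31.8, -88.3, -12.9], [31.1, -88.3, -12.9]]
sides 120 [[-32.0, -72.4, -12.9], [31.3, -72.4, -13.0]]
boxtop +y 170 34.5 -108 [-67.2 120.9]
boxtop +y 220 34.5 -93 [-34.7 120.9]
boxtop +y 260 35.5 -116 [ -8.7 120.3]
boxtop +y 300 35.5 -106 [ 17.3 120.4]
boxtop +y 390 35.5 -103 [ 75.8 120.4]
right 60 [(np.int64(398), -176), (np.int64(397), -157), (np.int64(404), -47)] [ 84.9 105.6]
right 80 [(np.int64(396), -294), (np.int64(403), -85), (np.int64(395), -38)] [87.1 93.1]
right 100 [(np.int64(395), -345), (np.int64(402), -31), (np.int64(394), -22)] [82.6 80.2]
right 120 [(np.int64(394), -324), (np.int64(400), 103), (np.int64(401), 66)] [86.2 66.8]
right 150 [(np.int64(392), -358), (np.int64(398), 115), (np.int64(399), 72)] [86.2 46. ]
right 200 [(np.int64(395), 124), (np.int64(394), 61), (np.int64(392), -8)] [86.4  9. ]
```

```bash
python3 tgt.py 29.8 1 95 60.6; python3 -m pendant '[[-0.2,0,0.1,0,0,20,-1],[0,0,0,0,0,25,-1],[0,0,0,0,0,12,-1],[0,0,0,0,0,5,-1],[0,0,0,0,0,0,-1],[0,0,0,0,0,0,-1]]'; python3 tgt.py 29.8 1 88 60.6
```

```text
shift [-0.6 -0.1 62.5] turn z 0.1 [0.58212969 0.27522687 0.15752314] [-0.00320297  0.00141789 -0.99999387] 0.6833867834147936 [ 0.27748099 -0.48202086 -1.73993315]
time_s: 29.02
eef_pos: [0.583, 0.2754, 0.0964]
ee_rot: [[0.492, 0.87, 0.002], [0.87, -0.492, 0.0], [0.001, 0.002, -1.0]]
wrist_force: [-0.2, -0.2, -3.0]
gripper_width: 0.688
shift [-1.2 -1.   8.4] turn z -0.1 [0.58299801 0.2754425  0.09636564] [ 1.91920105e-03  2.14134384e-04 -9.99998135e-01] 0.6878799570336742 [-0.16573071 -0.22050988 -2.99659036]
```

```bash
python3 -m pendant '[[0.1,0,-0.1,-1.2,-1,5,-1],[0,0,0,0,0,2,-1],[0,0,0,0,0,0,-1],[0,0,0,0,0,0,-1]]'; python3 tgt.py 29.8 1 87 60.6;  python3 -m pendant '[[0,0,0,0,0,1.3,-1],[0,0,0,0,0,0,-1],[0,0,0,0,0,0,-1]]'; python3 tgt.py 29.8 1 87 60.6
```

```text
time_s: 29.52
eef_pos: [0.5809, 0.2748, 0.0885]
ee_rot: [[0.491, 0.871, -0.001], [0.871, -0.491, 0.0], [-0.0, -0.001, -1.0]]
wrist_force: [-0.3, -0.9, -2.2]
gripper_width: 0.684
shift [0.4 0.5 1.5] turn z -0.0 [0.580933   0.27478892 0.0884657 ] [-1.10537664e-03  4.51424659e-04 -9.99999287e-01] 0.6837696139894713 [-0.33181042 -0.94639294 -2.2045208 ]
time_s: 29.9
eef_pos: [0.5808, 0.2748, 0.0871]
ee_rot: [[0.491, 0.871, -0.001], [0.871, -0.491, 0.0], [-0.0, -0.001, -1.0]]
wrist_force: [0.6, -0.6, -2.2]
gripper_width: 0.685
shift [0.4 0.6 0.1] turn z 0.0 [0.58084484 0.27480331 0.08713488] [-1.22987593e-03  4.38271733e-04 -9.99999148e-01] 0.6845588902530421 [ 0.55999152 -0.62751799 -2.22717023]
```

```bash
python3 -m pendant '[[0,0,0,0.4,0.5,0.6,-1],[0,0,0,0,0,0.6,-1],[0,0,0,0,0,0,-1]]'; python3 tgt.py 29.8 1 87 60.6;  python3 -m pendant '[[0,0,0,0,0,0.7,-1],[0,0,0,0,0,0,-1]]'
```

```text
time_s: 30.28
eef_pos: [0.5812, 0.2749, 0.0869]
ee_rot: [[0.491, 0.871, -0.002], [0.871, -0.491, 0.001], [-0.0, -0.002, -1.0]]
wrist_force: [-3.0, -0.2, 5.8]
gripper_width: 0.685
shift [ 0.2  0.3 -0.1] turn z -0.0 [0.58120009 0.27486159 0.086898  ] [-1.77916385e-03  9.63487846e-04 -9.99997953e-01] 0.6851938791073543 [-3.04559823 -0.1947316   5.75853451]
time_s: 30.52
eef_pos: [0.5812, 0.2748, 0.0868]
ee_rot: [[0.491, 0.871, -0.002], [0.871, -0.491, 0.001], [0.0, -0.002, -1.0]]
wrist_force: [-4.7, -1.3, 8.8]
gripper_width: 0.682
```

```bash
python3 -m pendant '[[0,0,0,0,0,0,0.6],[0,0,0,0,0,0,0.6],[0,0,0,0,0,0,0.6],[0,0,0,0,0,-15,0.6],[0,0,0,0,0,-45,0.6],[0,0,0,0,20,-50,0.6],[0,0,0,0,40,0,0.6],[0,0,0,0,0,0,0.6],[0,0,0,0,0,0,0.6]]'
python3 - <<'E'
from h import *
c=cal('wrist'); im=r.grab_frame('wrist'); cv2.imwrite('pics/w10raw.png',im[:,:,::-1]); lum=im.astype(float).sum(2); S=r.sense();print(S['eef_pos'],S['wrist_force'],S['gripper_width'])
a=np.radians(60.6)
def bx(px,z): d=back(c,px,z)[:,:2]-[.5678,.2484]; return (np.c_[d@[np.cos(a),np.sin(a)],d@[-np.sin(a),np.cos(a)]]*1e3).round(1)
d=r.cut_out('board','wrist')
for k in d[:2]: 
    ct=max(cv2.findContours(k['region'].astype(np.uint8),0,2)[0],key=cv2.contourArea).reshape(-1,2); print(k['confidence'],k['rect'],cv2.minAreaRect(bx(ct,.1).astype(np.float32)))
def wx(x,y,z): return np.array([[.5678+x*np.cos(a)/1e3-y*np.sin(a)/1e3,.2484+x*np.sin(a)/1e3+y*np.cos(a)/1e3,z]])
def scan(P,Q,z,n=60): # strongest edges along a box-frame line
    t=np.linspace(0,1,n*4); pts=[np.array(P)+(np.array(Q)-P)*k for k in t]
    uv=np.vstack([proj(c,wx(*q,z)) for q in pts]).astype(np.float32)
    v=cv2.remap(lum.astype(np.float32),uv[:,0],uv[:,1],1).ravel(); g=v[3:]-v[:-3]
    out=[]
    for i in np.argsort(-abs(g)):
        if all(abs(i-j)>8 for j,_ in out): out.append((i,g[i]))
        if len(out)==3: break
    return [(np.round(pts[min(i+1,len(pts)-1)],1).tolist(),int(s)) for i,s in out]
for x in(10,20,40,50): print('board end x',x,scan([x,88],[x,112],.1))
for y in(85,60,30): print('board sides y',y,scan([-14,y],[10,y],.1),scan([50,y],[74,y],.1))
for x in(-70,-40,10,50,80): print('box +y edge',x,scan([x,108],[x,132],.072))
for y in(110,80,40): print('box back edge',y,scan([76,y],[100,y],.072),'front',scan([-100,y],[-76,y],.072))
E
```

```text
time_s: 31.65
eef_pos: [0.6333, 0.2459, 0.1952]
ee_rot: [[0.491, 0.871, -0.002], [0.871, -0.491, 0.001], [-0.0, -0.003, -1.0]]
wrist_force: [-1.0, 0.3, -0.2]
gripper_width: 0.802
[0.63288414 0.24646435 0.19489644] [0.77773688 0.11040939 0.78439344] 0.8014555677636039
0.89 [271.1, 0.0, 368.2, 257.2] ((29.13741111755371, -7.613319396972656), (183.46485900878906, 64.65226745605469), 89.77899932861328)
0.33 [149.3, 0.6, 188.6, 251.8] ((-79.9241943359375, 55.501441955566406), (7.790724754333496, 57.04726028442383), 0.4696318209171295)
board end x 10 [([10.0, 88.1], 0), ([10.0, 89.0], 0), ([10.0, 89.9], 0)]
board end x 20 [([20.0, 88.1], 0), ([20.0, 89.0], 0), ([20.0, 89.9], 0)]
board end x 40 [([40.0, 88.1], 0), ([40.0, 89.0], 0), ([40.0, 89.9], 0)]
board end x 50 [([50.0, 88.1], 0), ([50.0, 89.0], 0), ([50.0, 89.9], 0)]
board sides y 85 [([-13.9, 85.0], 0), ([-13.0, 85.0], 0), ([-12.1, 85.0], 0)] [([50.1, 85.0], 0), ([51.0, 85.0], 0), ([51.9, 85.0], 0)]
board sides y 60 [([6.0, 60.0], -139), ([-2.3, 60.0], 114), ([8.4, 60.0], 101)] [([60.5, 60.0], -138), ([52.6, 60.0], 115), ([50.1, 60.0
[... 284 characters left out ...]
, 0), ([-40.0, 109.9], 0)]
box +y edge 10 [([10.0, 108.1], 0), ([10.0, 109.0], 0), ([10.0, 109.9], 0)]
box +y edge 50 [([50.0, 108.1], 0), ([50.0, 109.0], 0), ([50.0, 109.9], 0)]
box +y edge 80 [([80.0, 108.1], 0), ([80.0, 109.0], 0), ([80.0, 109.9], 0)]
box back edge 110 [([76.1, 110.0], 0), ([77.0, 110.0], 0), ([77.9, 110.0], 0)] front [([-99.9, 110.0], 0), ([-99.0, 110.0], 0), ([-98.1, 110.0], 0)]
box back edge 80 [([86.4, 80.0], -32), ([87.3, 80.0], 8), ([85.4, 80.0], -7)] front [([-89.6, 80.0], -40), ([-87.5, 80.0], 32), ([-88.5, 80.0], 11)]
box back edge 40 [([86.3, 40.0], 50), ([85.4, 40.0], 24), ([79.5, 40.0], 2)] front [([-89.9, 40.0], -38), ([-87.4, 40.0], 31), ([-96.0, 40.0], 13)]
```

```bash
python3 -m pendant '[[0,0,0,0,-50,-10,0.6],[0,0,0,0,-50,-10,0.6],[0,0,0,0,0,0,0.6],[0,0,0,0,0,0,0.6]]'
python3 - <<'E'
from h import *
c=cal('wrist'); im=r.grab_frame('wrist'); lum=im.astype(np.float32).sum(2)
a=np.radians(60.6)
def wx(x,y,z): return np.array([[.5678+x*np.cos(a)/1e3-y*np.sin(a)/1e3,.2484+x*np.sin(a)/1e3+y*np.cos(a)/1e3,z]])
def scan(P,Q,z):
    t=np.linspace(0,1,240); pts=[np.array(P)+(np.array(Q)-P)*k for k in t]
    uv=np.vstack([proj(c,wx(*q,z)) for q in pts]).astype(np.float32)
    v=cv2.remap(lum,uv[:,0],uv[:,1],1).ravel(); g=v[6:]-v[:-6]; out=[]
    for i in np.argsort(-abs(g)):
        if all(abs(i-j)>15 for j,_ in out): out.append((i,g[i]))
        if len(out)==2: break
    return [(np.round(pts[i+3],1).tolist(),int(s)) for i,s in out]
for x in(5,20,40,52): print('end',x,scan([x,90],[x,112],.1))
for y in(95,75,50): print('sides',y,scan([-14,y],[5,y],.1),scan([54,y],[74,y],.1))
for x in(-70,-40,10,50,80): print('box+y',x,scan([x,110],[x,130],.072))
for y in(110,80,50): print('back',y,scan([78,y],[98,y],.072),'front',scan([-98,y],[-78,y],.072))
for y in(60,90): print('panel outer z62',y,scan([-115,y],[-90,y],.062))
E
```

```text
time_s: 32.25
eef_pos: [0.5467, 0.2946, 0.2154]
ee_rot: [[0.49, 0.872, -0.001], [0.872, -0.49, -0.0], [-0.0, -0.001, -1.0]]
wrist_force: [1.3, 0.2, -0.3]
gripper_width: 0.805
end 5 [([5.0, 99.9], -167), ([5.0, 102.3], -38)]
end 20 [([20.0, 100.0], -165), ([20.0, 102.4], -39)]
end 40 [([40.0, 100.1], -180), ([40.0, 102.2], -37)]
end 52 [([52.0, 100.0], -169), ([52.0, 103.2], 30)]
sides 95 [([-1.9, 95.0], 138), ([-3.2, 95.0], 49)] [([60.9, 95.0], -224), ([59.5, 95.0], -8)]
sides 75 [([-2.4, 75.0], 136), ([-3.7, 75.0], 33)] [([60.9, 75.0], -191), ([59.5, 75.0], -13)]
sides 50 [([-2.4, 50.0], 139), ([-3.7, 50.0], 35)] [([60.7, 50.0], -208), ([59.4, 50.0], -6)]
box+y -70 [([-70.0, 121.3], 85), ([-70.0, 122.6], 32)]
box+y -40 [([-40.0, 121.6], 73), ([-40.0, 120.3], -13)]
box+y 10 [([10.0, 121.6], 86), ([10.0, 120.3], -6)]
box+y 50 [([50.0, 121.7], 71), ([50.0, 119.9], -8)]
box+y 80 [([80.0, 124.1], 99), ([80.0, 120.9], -23)]
back 110 [([86.3, 110.0], -45), ([87.6, 110.0], 3)] front [([-87.5, 110.0], 50), ([-90.1, 110.0], -42)]
back 80 [([86.0, 80.0], 70), ([87.4, 80.0], 24)] front [([-87.4, 80.0], 51), ([-90.2, 80.0], -37)]
back 50 [([85.9, 50.0], 64), ([87.2, 50.0], 35)] front [([-88.8, 50.0], -45), ([-87.3, 50.0], 40)]
panel outer z62 60 [([-109.9, 60.0], -88), ([-91.4, 60.0], 55)]
panel outer z62 90 [([-110.5, 90.0], -87), ([-92.7, 90.0], -36)]
```

Run:
```python
from h import *
c=cal('wrist'); im=r.grab_frame('wrist').astype(np.float32)
a=np.radians(60.6); print(-c[1].T@c[2])
for y in(40,70,100):
    xs=np.arange(-116,-84,1.); W=np.c_[.5678+xs*np.cos(a)/1e3-y*np.sin(a)/1e3,.2484+xs*np.sin(a)/1e3+y*np.cos(a)/1e3,xs*0+.062]
    uv=proj(c,W).astype(np.float32); v=cv2.remap(im,uv[:,0],uv[:,1],1).reshape(-1,3)
    print(y,uv[0],uv[-1],[(int(x),int(q.sum()),int(q[0]-q[2])) for x,q in zip(xs,v)])
```

```text
[0.47532344 0.33397847 0.38080603]
40 [163.91647 187.7193 ] [197.17345 187.70056] [(-116, 444, 127), (-115, 420, 122), (-114, 253, 68), (-113, 369, 106), (-112, 440, 126), (-111, 409, 118), (-110, 304, 86), (-109, 214, 55), (-108, 213, 55), (-107, 212, 55), (-106, 212, 54), (-105, 212, 54), (-104, 211, 54), (-103, 210, 54), (-102, 212, 52), (-101, 210, 54), (-100, 197, 50), (-99, 150, 33), (-98, 141, 32), (-97, 141, 32), (-96, 181, 44), (-95, 181, 45), (-94, 137, 30), (-93, 127, 27), (-92, 146, 34), (-91, 222, 59), (-90, 234, 62), (-89, 189, 49), (-88, 140, 31), (-87, 116, 24), (-86, 115, 24), (-85, 119, 25)]
70 [159.6321  155.66972] [193.79979 155.64708] [(-116, 452, 132), (-115, 450, 132), (-114, 449, 132), (-113, 449, 132), (-112, 446, 132), (-111, 397, 117), (-110, 239, 65), (-109, 205, 53), (-108, 205, 52), (-107, 204, 52), (-106, 205, 52), (-105, 205, 53), (-104, 206, 53), (-103, 207, 53), (-102, 207, 54), (-101, 211, 55), (-100, 232, 63), (-99, 252, 70), (-98, 252, 70), (-97, 250, 70), (-96, 251, 70), (-95, 241, 67), (-94, 158, 39), (-93, 127, 29), (-92, 169, 43), (-91, 253, 70), (-90, 238, 66), (-89, 235, 63), (-88, 231, 62), (-87, 227, 61), (-86, 228, 61), (-85, 236, 64)]
100 [155.10637 121.81468] [190.23607 121.78769] [(-116, 449, 131), (-115, 446, 131), (-114, 444, 131), (-113, 444, 130), (-112, 436, 128), (-111, 354, 102), (-110, 216, 55), (-109, 205, 52), (-108, 203, 52), (-107, 203, 52), (-106, 203, 52), (-105, 205, 53), (-104, 208, 54), (-103, 213, 55), (-102, 216, 55), (-101, 221, 58), (-100, 237, 62), (-99, 248, 66), (-98, 247, 67), (-97, 246, 67), (-96, 248, 67), (-95, 245, 67), (-94, 227, 61), (-93, 168, 41), (-92, 141, 32), (-91, 202, 51), (-90, 239, 64), (-89, 233, 64), (-88, 228, 62), (-87, 228, 62), (-86, 225, 60), (-85, 225, 60)]
```

The panel's outer face is at -100.5 mm (expected -99.5 at home), and the board's edges are within about 1 mm of the rim. Quick bystander check, then I hand in.

Run:
```python
from h import *
c=cal('top');r.grab_frame('top')
for q,z in(('bell',.03),('die',.038),('mug',.088),('pegstand',.022),('jar',.1),('tin',.034),('board',.016)):
  for d in r.cut_out(q,'top')[:2]:
    ct=max(cv2.findContours(d['region'].astype(np.uint8),0,2)[0],key=cv2.contourArea).reshape(-1,2)
    print(q,round(d['confidence'],2),np.round(cv2.minAreaRect((back(c,ct,z)[:,:2]*1e3).astype(np.float32))[0]))
print(r.sense()['time_s'],r.hand_in())
```

```text
bell 0.78 [ 607. -401.]
mug 0.57 [693. -72.]
pegstand 0.87 [ 724. -259.]
tin 0.54 [349. -65.]
tin 0.52 [ 429. -144.]
board 0.86 [643. 265.]
board 0.86 [ 275. -476.]
the job is handed in; nothing more can be done
32.75 None
```

The game is packed away and I handed the job in at 32.75 s. The rack and tin are side by side on the drawer floor, the drawer is pushed home, and the board lies on the card well.

**Order and lowering:** The rack went in first, then the tin. I pushed the drawer home next and set the board down last. Each piece was lowered to the surface before release.

**Last checks:**
- **Drawer:** Its front panel measured at -100.5 mm in the box's axes. I worked out the home position as about -99.5 mm, because the panel's bottom edge is too low to enter the opening.
- **Board:** Its edges are within about 1 mm of the rim and square to it.
- **Bystanders:** The bell, mug, peg stand, both look-alike tins and the orange board are where they were at the start.

**Checks that disagreed or are missing:**
- **Box position:** My first estimate was 7 mm off because I read the pose before the arm had settled. I refitted it before placing anything.
- **Second push:** I took the panel's stop for a blockage and pushed again with the fingertips, reaching about 60 N at the wrist. The drawer did not move further.
- **Die and jar:** The detector did not report either in the last picture, so I could not confirm their positions. I don't know of any contact with them.

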